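# Take the dipping basket off the drip stand and hold it level over the slab

## Robot

A 6-joint arm with a two-finger parallel gripper is mounted at the origin on a cart in front of the work surface, level with it; the furniture and walls round the work are solid. World frame = base frame: x ahead of the robot, y to its left, z up, the work surface at z = 0. Lengths are in mm, angles in rad, forces in N, time in s.
With the tool pointing down it reaches from about 400 to 925 mm from the base axis. Payload 12.5 kg.
Tool frame: the origin (TCP) lies midway between the tips of the shut fingers; the grasp point (between the pads) lies 19 mm behind it (env.pinch_z is the z of the grasp point in the tool frame, in mm); z points along the fingers, y is the line along which they close (so a half turn about z gives the same grasp; the last joint's range is limited). The gripper opens to 95 mm and grips with 3 to 60 N. Pads are 20 mm wide; open, the fingers measure 119 mm over their backs; the gripper's body (75 mm by 180 mm) begins 59 mm behind the grasp point.
Start: joints at [1.18, 0.491, 1.559, -0, 1.092, -0.106], TCP at [175.586, 599.847, 214.661] pointing down, gripper open.
Joint ranges: [-3.1, 3.1], [-0.84, 2.19], [0.05, 2.79], [-1.13, 4.28], [0.06, 2.93], [-2.69, 2.69]. Speed limits (rad/s): [2.22, 2.22, 2.79, 3.14, 3.14, 3.14].

## Interface

Orientations are given as [roll, pitch, yaw] about the fixed x, y, z axes, in that order (R = Rz(yaw) Ry(pitch) Rx(roll)).
In Python, from cell import env, eyes gives the robot as it stands.
- The arm moves only by the shell command python3 -m inch 'ROWS'. ROWS is JSON, a list of rows, each a list of 3 entries, a list of its own where there are three numbers: the shift along the tool's x, y, z in units of 60 mm (1.0 is 60 mm), then the turn about the tool's z in units of 5 degrees (1.0 is 5 degrees), then the closure, from -1 (fully open) to 1 (shut). In form: [[[tx, ty, tz], turn, claw], ...]. A call has exactly 10 rows; each row shifts and turns the commanded pose from where the row before left it, along the tool's axes as they then stand; what a row does not reach is not made up. A row lasts 1/8 s, in which the tool goes at most 62.5 mm and 10.7 degrees, less where a joint would pass 70% of its speed; a pose out of reach is approached as far as the arm can. A call is refused whole if a number of a shift passes 1 or a number of a turn 1, either way. A call with a gripper value outside its range is refused whole. The fingers move at their own pace and stop on an object; the grip force is fixed at half the most. Time passes only in rows, so rows that do not move let the fingers close, or fill a call up. It gives the time, the measured TCP pose, the force, the opening and the grip force at its end, in the units of the state.
- env.state(): the state, without advancing time (a new reading comes with each control period).
- eyes.read_camera(name): name is "scene" or "top"; returns a dict with "pixels" (480x640x3 uint8, red, green, blue), "fx", "fy", "cx", "cy" (pixels), "distortion" ([k1, k2, p1, p2, k3] as OpenCV has them; the pictures are not rectified), "extrinsics" (4x4, takes a point from world to camera coordinates). Camera axes: x right, y down, z forward; pixel columns grow to the right and rows downward; lengths in mm; the calibration is good to about 2 mm. A picture is of the moment at which its call begins. There is no depth.
- env.job_done(): hands the job in; it is judged then, once.
Trained networks look in a picture, given as the dict that the camera call returned (one of the last four; its "shot" number tells which), for a name from the list of things; names that differ only in an ending like _2 or _b are one class to them, and where a whole thing is asked for, a point or a joint stands for the part that bears it (a point fixed in the world has none). Each returns a list of dicts, best first, with "score" (0 to 1); they miss things now and then, are a little off and sometimes report something else, mostly with a low value. They report only what shows in the picture. A call takes as long as a camera call.
- eyes.boxes_of(name, picture): "centre" ([row, column] in pixels, amid what is visible of it).
- eyes.cut_out(name, picture): "mask" (480x640 bool, what is visible of it) and "centre" ([row, column] in pixels, amid what is visible of it).
- eyes.spot_point(name, picture): "centre" ([row, column] in pixels: a listed point, or the origin of a listed thing).
The state is a dict: "t": time; "joints": joint angles; "qvel": joint speeds; "tau": joint torques, N m; "eef_pos": TCP position; "tcp_rot": TCP orientation; "ft_force": force on the tool from outside, world axes, zero at the start; "moment": the same for the moment, N m; "opening": opening from 0.0 (shut) to 1.0 (fully open); "grip_force": force on a finger pad.
Only numpy, scipy, OpenCV 4.12 (cv2) and the standard library are available. Lean on these libraries where they do the work, as an engineer would, in place of code of your own. Each camera call takes 0.05 s, during which the arm holds its last target. There are 200 camera calls.

## Task

Two small glazed tiles have drained in the wire basket that hangs by its collar in the fork of the drip stand. Take the basket by its wooden grip, raise it far enough for the collar to clear the upturned fork tips, draw it straight out through the open end of the fork, and bring it over the middle of the green slab without spilling the tiles. Keep the basket level all the way, disturb nothing else on the bench, and finish still holding it there, steady and level, at least 12 cm above the bench and touching nothing but the gripper, so that the glazer can pick the tiles out.

Things in the scene. Friction and masses are not known exactly. Their poses are not given: they have to be found in the camera images.
- drip_stand: Fixed drip stand: grey drip pan, post at the back, blue clamp block, two-rod fork. Origin: on the bench under the seat where the basket's collar rests. x runs from the seat back to the post (fork open towards -x), z up. Pan: x -60 to +105 mm, y +-70 mm, 18 mm high. Post: axis x = +82 mm, 14 mm thick, top 144 mm. Block front face: x = +64 mm, its top 132 mm high.
- fork_seat (a point): The seat: middle of the slot, level with the top of the fork rods, 124 mm above the bench; axes as the stand. The rods are 8 mm thick (underside at 116 mm), their axes 23 mm apart, so the slot is 15 mm wide; they run level from the block to x = -28 mm.
- fork_tips (a point): Midway between the ends of the two fork rods, at the height of their tops (140 mm above the bench), 43 mm in front of the seat (stand x = -43 mm). From x = -28 mm on the rods bend upward to these tips (ending at x = -45 mm), so the hanging collar, underside at 124 mm, must rise more than 16 mm to pass over them.
- tile_basket: Loose wire dipping basket, 0.2 to 0.3 kg. Origin: centre of the tray's underside, z up the stem. Tray 66 mm (x) by 132 mm (y), rim 12 mm high, floor at 3 mm. Central 8 mm stem; brass collar 34 mm across, underside at z = 79 mm; wooden cross grip on top. Hangs with its origin 45 mm above the bench, axes about as the stand's. Tile tops are 58 mm below the rods: no way straight up.
- basket_grip (a point): Centre of the wooden cross grip, 133 mm above the basket's origin, axes as the basket. The grip is 18 mm thick along x (pinch it that way, from above), 66 mm long along y, and 34 mm high (z = 116 to 150 mm above the basket's origin).
- red_tile: Small glazed tile with dark red face, 44 x 39 x 10 mm, lying loose in one end of the basket. Origin: centre of its underside.
- green_tile: Small glazed tile with green face, 43 x 43 x 9 mm, lying loose in the other end of the basket. Origin: centre of its underside.
- green_slab: Large green glazed slab lying flat on the bench, 140 x 127 x 10 mm. Origin: centre of its underside. Loose; leave it where it is.
- glaze_jar: Bystander: closed glaze jar standing near the front middle of the bench, orange-brown with a white screw lid, 58 mm across, 80 mm high. Origin: centre of its underside. Leave it alone.
- tape_roll: Bystander: roll of cream masking tape lying flat, 104 mm across, 25 mm high. Origin: centre of its underside. Leave it alone.
- brush: Bystander: glaze brush lying on the bench, 204 mm long, 17 mm wide, 11 mm high. Leave it alone.

How it is judged:
By the outcome, as a careful person would: the job done as asked, in the order asked, and still so for the second after the job is handed in, while the arm keeps its last pose, push and grip.
It also fails if it takes over 42 s, if anything falls off the work surface, if the arm or the gripper's body presses on something with over 40 N, if the wrist force passes 120 N, or if a joint passes its speed limit or range.

## Working session

There is one attempt and no reset: what is moved stays moved. The work goes in short steps, Python scripts to look and compute and a shell command to move; the robot and the scene stay as the last step left them, time stands still between calls to the robot, and variables do not carry over. Pictures are saved under pics/ and viewed, at most 10 in all, crops included, and the job is handed in when it is done.

```bash
ls; mkdir -p pics
cat > h.py <<'E'
import numpy as np, cv2
from cell import env, eyes
def ray(p,rc):
    K=np.array([[p["fx"],0,p["cx"]],[0,p["fy"],p["cy"]],[0,0,1.]])
    u=cv2.undistortPoints(np.array([[[rc[1],rc[0]]]],float),K,np.array(p["distortion"],float))[0,0]
    E=np.array(p["extrinsics"]);R=E[:3,:3];t=E[:3,3]
    return -R.T@t, R.T@np.array([u[0],u[1],1.])
def at_z(p,rc,z):
    c,d=ray(p,rc); return c+d*(z-c[2])/d[2]
def tri(p,a,q,b):
    c1,d1=ray(p,a);c2,d2=ray(q,b)
    s=np.linalg.lstsq(np.c_[d1,-d2],c2-c1,rcond=None)[0]
    x,y=c1+s[0]*d1,c2+s[1]*d2
    return (x+y)/2,np.linalg.norm(x-y)
E
cat > look.py <<'E'
import sys
from h import *
np.set_printoptions(precision=1,suppress=True)
n=sys.argv[1]
S=eyes.read_camera("scene");T=eyes.read_camera("top")
for k,p in(("scene",S),("top",T)): cv2.imwrite(f"pics/{k}_{n}.png",p["pixels"][:,:,::-1])
for name,z in [("fork_seat",124),("fork_tips",140),("basket_grip",178),("tile_basket",45),("drip_stand",0),("red_tile",48),("green_tile",48),("green_slab",0),("glaze_jar",0),("tape_roll",0),("brush",0)]:
    r=[eyes.spot_point(name,p)[:1] for p in(S,T)]
    for lab,p,a in zip("ST",(S,T),r):
        if a: print(name,lab,round(a[0]["score"],2),np.array(a[0]["centre"]),"at_z",at_z(p,a[0]["centre"],z))
    if r[0] and r[1]: print("   tri",*tri(S,r[0][0]["centre"],T,r[1][0]["centre"]))
s=env.state();print(s["t"],s["eef_pos"],s["tcp_rot"],s["ft_force"],env.pinch_z)
E
python3 look.py a
```

```text
pics
fork_seat S 0.66 [196.2 265. ] at_z [511.7 288.4 124. ]
fork_seat T 0.71 [240.4 223.4] at_z [515.7 277.  124. ]
   tri [511.5 279.  127.5] 9.568137199009392
fork_tips S 0.92 [195.2 249.7] at_z [465.8 294.8 140. ]
fork_tips T 0.64 [258.7 218.7] at_z [460.8 288.3 140. ]
   tri [461.  287.2 144.4] 0.6562844140996262
basket_grip S 0.75 [180.  263.2] at_z [506.8 283.  178. ]
basket_grip T 0.74 [218.7 273.9] at_z [571.8 118.5 178. ]
   tri [505.8 148.8 232.3] 140.36743958908883
tile_basket S 0.97 [221.8 266.4] at_z [505.4 282.3  45. ]
tile_basket T 0.73 [244.3 217.5] at_z [508.4 312.8  45. ]
   tri [515.3 312.1  29. ] 14.902034472281683
drip_stand S 0.95 [236.5 269. ] at_z [503.9 272.3   0. ]
drip_stand T 0.75 [244.5 232.5] at_z [508.9 273.7   0. ]
   tri [507.7 275.2  -2.8] 3.334053278047885
red_tile T 0.54 [244.7 241.3] at_z [505.3 236.5  48. ]
green_tile S 0.62 [213.2 263.6] at_z [526.2 327.3  48. ]
green_tile T 0.47 [243.8 217.5] at_z [509.8 312.1  48. ]
   tri [511.2 307.7  61.3] 5.0073680097779
green_slab S 0.64 [355.2 404. ] at_z [ 440.1 -320.6    0. ]
green_slab T 0.67 [265.  413.8] at_z [ 428.6 -316.     0. ]
   tri [ 432.7 -319.4    3.5] 11.379705593405822
glaze_jar S 0.89 [309.5 322.4] at_z [407.4 -90.2   0. ]
glaze_jar T 0.53 [273.6 344.5] at_z [406.1 -89.2   0. ]
   tri [406.8 -89.7   0. ] 1.6619267669688749
tape_roll S 0.74 [246.  315.2] at_z [573.3 141.1   0. ]
tape_roll T 0.78 [219.7 271.7] at_z [587.1 144.1   0. ]
   tri [584.3 147.7  -7.4] 9.060218796281255
brush S 0.67 [380.6 475.5] at_z [ 494.1 -465.6    0. ]
brush T 0.43 [241.7 457.1] at_z [ 501.4 -461.6    0. ]
   tri [ 501.2 -463.    -7.1] 1.7614258808060266
1.2 [175.6 599.8 214.6] [3.1 0.  2.9] [ 0.9 -0.2  0.4] -18.8
```

Run:
```python
import cv2
for k,(r0,r1,c0,c1) in {"scene":(130,280,180,380),"top":(170,320,150,350)}.items():
    i=cv2.imread(f"pics/{k}_a.png"); cv2.imwrite(f"pics/{k}_ac.png",cv2.resize(i[r0:r1,c0:c1],None,fx=4,fy=4,interpolation=2))
```

```text
(no output)
```

View pics/scene_ac.png

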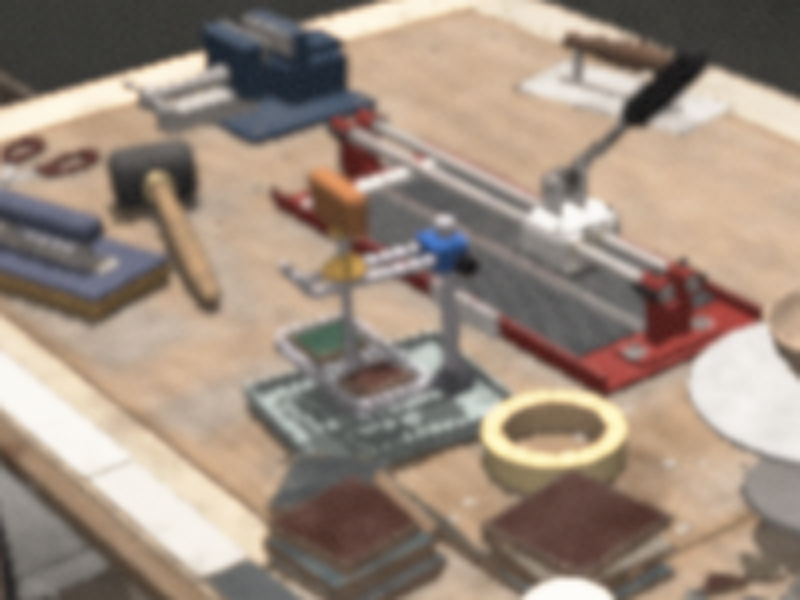

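View pics/top_ac.png

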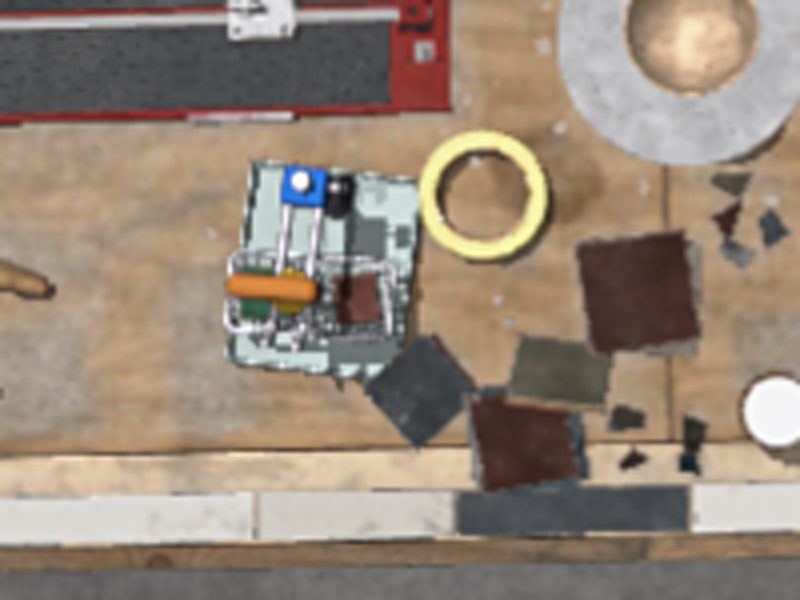

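View pics/scene_a.png

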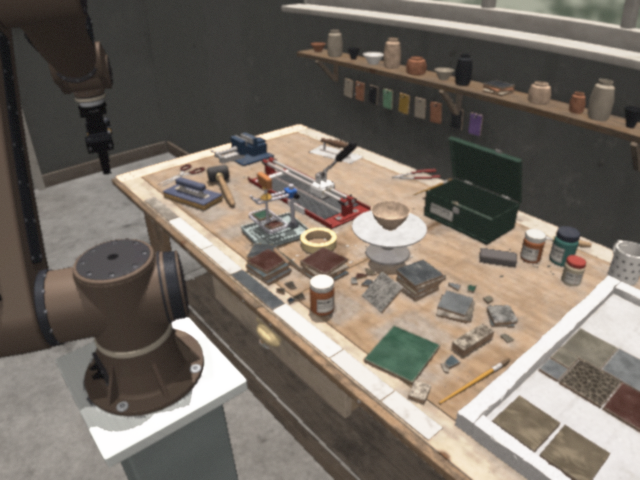

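View pics/top_a.png

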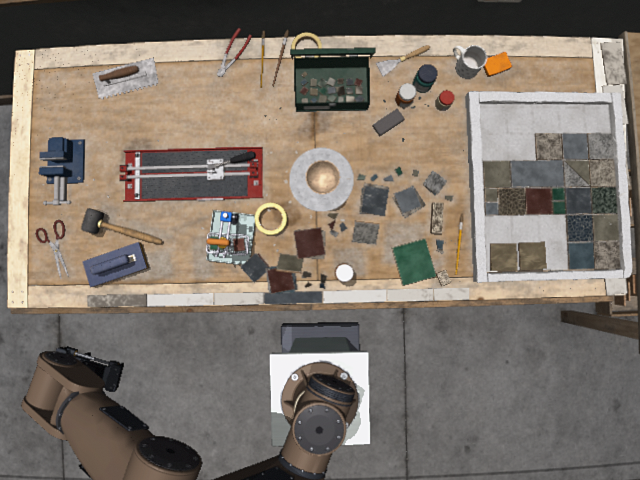

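The scene view shows the orange grip at about (row 181, col 264), the collar in the fork, and the red and green tiles in the tray. In the top view the grip is at about (242, 218), rotated a few degrees like the stand. The networks confused the tape with the grip in that view, so I'll measure the grip by colour.

```bash
cat > grip.py <<'E'
from h import *
np.set_printoptions(precision=2,suppress=True)
def orange(p,box):
    h=cv2.cvtColor(p["pixels"],cv2.COLOR_RGB2HSV); m=cv2.inRange(h,(5,140,120),(17,255,255))
    k=np.zeros_like(m);r0,r1,c0,c1=box;k[r0:r1,c0:c1]=255;m&=k
    n,l,s,c=cv2.connectedComponentsWithStats(m);i=1+np.argmax(s[1:,4]);return (l==i),c[i][::-1],s[i]
if __name__=="__main__":
    S=eyes.read_camera("scene");T=eyes.read_camera("top")
    ms,cs,ss=orange(S,(160,205,245,285));mt,ct,st=orange(T,(225,260,195,240))
    print("S",cs,ss,"T",ct,st)
    print("tri",tri(S,cs,T,ct),"top at195",at_z(T,ct,195),"at 190",at_z(T,ct,190),"scene@178",at_z(S,cs,178))
    y,x=np.nonzero(mt);pts=np.array([at_z(T,(a,b),195)[:2] for a,b in zip(y,x)])
    w,v=np.linalg.eigh(np.cov(pts.T));d=v[:,1];print("long axis deg",np.degrees(np.arctan2(d[1],d[0]))%180-90,np.sqrt(w*12))
    # stand: pan corners in top view crop coords
    P=np.array([at_z(T,(170+r/4,150+c/4),18)[:2] for c,r in[(252,162),(418,178),(230,365),(405,377)]]);print(P)
    e=np.degrees
    for a,b,o in((2,0,0),(3,1,0),(1,0,90)): dd=P[b]-P[a];print("yaw",e(np.arctan2(dd[1],dd[0]))-o)
    B=at_z(T,(170+187/4,150+303/4),138);print("block/post top",B)
    for n in("tile_basket","basket_grip","green_slab","fork_tips","fork_seat"):
        for l,p in(("S",S),("T",T)):
            for r in eyes.cut_out(n,p)[:1] if n=="green_slab" else eyes.spot_point(n,p)[:2]: print(n,l,r["score"],np.array(r["centre"]),at_z(p,r["centre"],{"tile_basket":45,"basket_grip":178,"green_slab":10,"fork_tips":140,"fork_seat":124}[n]))
    s=env.state();print(s["t"],s["eef_pos"],s["tcp_rot"],s["joints"])
E
python3 grip.py
```

```text
S [177.   264.02] [259 174  11   8  45] T [241.23 217.69] [207 238  22   7 118]
tri (array([509.42, 280.43, 187.21]), np.float64(1.2323701498886903)) top at195 [509.48 278.32 195.  ] at 190 [509.77 279.44 190.  ] scene@178 [520.04 298.53 178.  ]
long axis deg -4.949518834598152 [15.66 61.1 ]
[[619.8  332.58]
 [603.47 197.6 ]
 [455.75 352.13]
 [443.09 210.5 ]]
yaw -6.795548352594392
yaw -4.595688787043219
yaw -6.900841618606151
block/post top [585.21 266.26 138.  ]
tile_basket S 0.61 [220.  265.4] [509.36 293.27  45.  ]
tile_basket T 0.79 [241.7 230.3] [515.7 271.9  45. ]
basket_grip S 0.64 [178.8 264.2] [513.48 287.89 178.  ]
basket_grip T 0.7 [241.4 217.8] [509.96 281.85 178.  ]
green_slab S 0.76 [354.7 401.9] [ 429.83 -323.11   10.  ]
green_slab T 0.91 [262.1 415.6] [ 437.9  -320.18   10.  ]
fork_tips S 0.83 [197.  250.4] [461.06 283.8  140.  ]
fork_tips T 0.74 [256.9 220.8] [465.97 281.98 140.  ]
fork_tips T 0.34 [239.4 460.1] [ 501.78 -430.12  140.  ]
fork_seat S 0.7 [197.4 262.8] [502.7  286.18 124.  ]
fork_seat S 0.33 [222.1 265.8] [427.92 160.76 124.  ]
fork_seat T 0.81 [239.3 222. ] [519.07 281.23 124.  ]
1.8 [175.6  599.85 214.64] [3.14 0.   2.86] [ 1.18  0.49  1.56 -0.    1.09 -0.11]
```

```bash
python3 -m inch '[[[0,0,0],1,-1],[[0,0,0],1,-1],[[0,0,0],1,-1],[[0,0,0],1,-1],[[0,0,0],1,-1],[[0,0,0],1,-1],[[0,0,0],1,-1],[[0,0,0],1,-1],[[0,0,0],1,-1],[[0,0,0],1,-1]]'
python3 -m inch '[[[0,0,0],1,-1],[[0,0,0],1,-1],[[0,0,0],1,-1],[[0,0,0],1,-1],[[0,0,0],1,-1],[[0,0,0],0.9,-1],[[-0.4,0.5,-0.2],0,-1],[[-0.5,0.6,-0.1],0,-1],[[-0.5,0.6,-0.1],0,-1],[[-0.5,0.6,-0.1],0,-1]]'
python3 -m inch '[[[-0.5,0.6,0],0,-1],[[-0.5,0.6,0],0,-1],[[-0.5,0.6,0],0,-1],[[-0.5,0.6,0],0,-1],[[-0.4,0.6,0],0,-1],[[-0.3,0.5,0],0,-1],[[-0.1,0.3,0],0,-1],[[0,0,0],0,-1],[[0,0,0],0,-1],[[0,0,0],0,-1]]'
python3 - <<'E'
from h import *
s=env.state();p=np.array(s["eef_pos"]);R=cv2.Rodrigues(np.zeros(3))[0]
print(s["t"],p,s["tcp_rot"],s["ft_force"])
y=s["tcp_rot"][2];d=np.array([510,279])-p[:2]
print("units x,y",(d@[np.cos(y),np.sin(y)])/60,(d@[np.sin(y),-np.cos(y)])/60)
T=eyes.read_camera("top");S=eyes.read_camera("scene")
c=[cv2.resize(p["pixels"][r:r+110,q:q+100,::-1],None,fx=4,fy=4,interpolation=2) for p,r,q in((T,190,170),(S,130,220))]
cv2.imwrite("pics/hover.png",np.hstack(c))
E
```

```text
t: 3.05
eef_pos: [175.6, 599.8, 214.7]
tcp_rot: [3.142, -0.0, 1.981]
ft_force: [-0.8, 0.7, -0.3]
opening: 1.001
grip_force: 0.0
t: 4.3
eef_pos: [302.2, 471.3, 245.0]
tcp_rot: [3.141, -0.0, 1.469]
ft_force: [0.8, 0.4, 0.1]
opening: 1.0
grip_force: 0.0
t: 5.55
eef_pos: [510.3, 283.0, 244.8]
tcp_rot: [-3.142, -0.0, 1.471]
ft_force: [-0.7, 0.3, -0.3]
opening: 1.001
grip_force: 0.0
5.55 [510.26273786 282.9901288  244.77424427] [-3.14151823e+00 -1.45530858e-04  1.47056734e+00] [-0.65492872  0.25443077 -0.28300755]
units x,y -0.06660655557930743 0.0022973007667046667
```

View pics/hover.png

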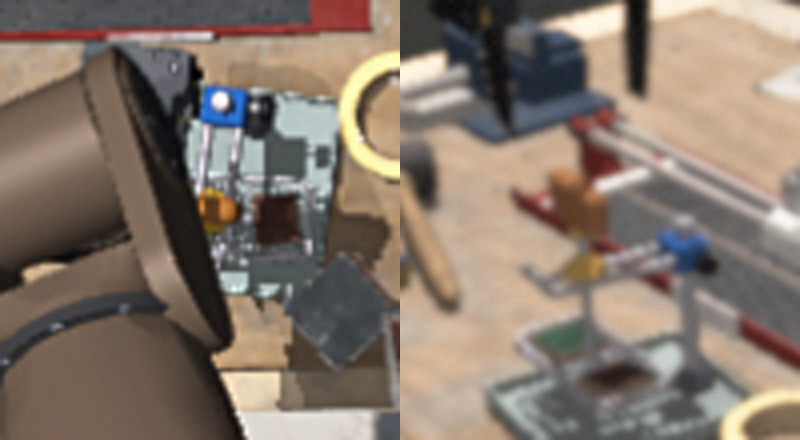

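The left panel (top view) has the arm covering part of the grip, seen at about (210, 215). In the right panel (scene view) the two open fingers straddle the grip, which is at about (578, 198). The way down is clear.

```bash
python3 -m inch '[[[-0.07,0,0.1],0,-1],[[0,0,0.2],0,-1],[[0,0,0.3],0,-1],[[0,0,0.3],0,-1],[[0,0,0.25],0,-1],[[0,0,0.15],0,-1],[[0,0,0.1],0,-1],[[0,0,0],0,-1],[[0,0,0],0,-1],[[0,0,0],0,-0.4]]'
python3 -m inch '[[[0,0,0],0,0],[[0,0,0],0,0.2],[[0,0,0],0,0.4],[[0,0,0],0,0.5],[[0,0,0],0,0.55],[[0,0,0],0,0.6],[[0,0,0],0,0.65],[[0,0,0],0,0.7],[[0,0,0],0,0.75],[[0,0,0],0,0.8]]'
```

```text
t: 6.9
eef_pos: [510.8, 278.1, 161.1]
tcp_rot: [3.141, -0.0, 1.469]
ft_force: [-1.1, -0.6, 0.3]
opening: 0.938
grip_force: 0.0
t: 8.15
eef_pos: [510.6, 278.0, 160.6]
tcp_rot: [-3.141, 0.0, 1.469]
ft_force: [-1.1, 0.1, -0.1]
opening: 0.186
grip_force: 30.0
```

```bash
python3 -m inch '[[[0,0,0],0,1],[[0,0,0],0,1],[[0,0,-0.02],0,1],[[0,0,-0.05],0,1],[[0,0,-0.08],0,1],[[0,0,-0.1],0,1],[[0,0,-0.1],0,1],[[0,0,-0.06],0,1],[[0,0,-0.03],0,1],[[0,0,0],0,1]]'
python3 - <<'E'
from h import *
S=eyes.read_camera("scene");T=eyes.read_camera("top")
s=env.state();print(s["t"],s["eef_pos"],s["ft_force"],s["moment"],s["opening"])
c=[cv2.resize(p["pixels"][r:r+110,q:q+100,::-1],None,fx=4,fy=4,interpolation=2) for p,r,q in((T,190,170),(S,150,220))]
cv2.imwrite("pics/lift.png",np.hstack(c))
E
```

```text
t: 9.4
eef_pos: [510.7, 278.0, 187.1]
tcp_rot: [3.142, -0.0, 1.469]
ft_force: [-0.2, 0.1, -4.2]
opening: 0.188
grip_force: 30.0
9.5 [510.62118806 278.00985891 186.89096964] [-0.03721558  0.28202217 -3.51983657] [-0.09753125  0.08102962 -0.01938727] 0.18733852356665837
```

View pics/lift.png

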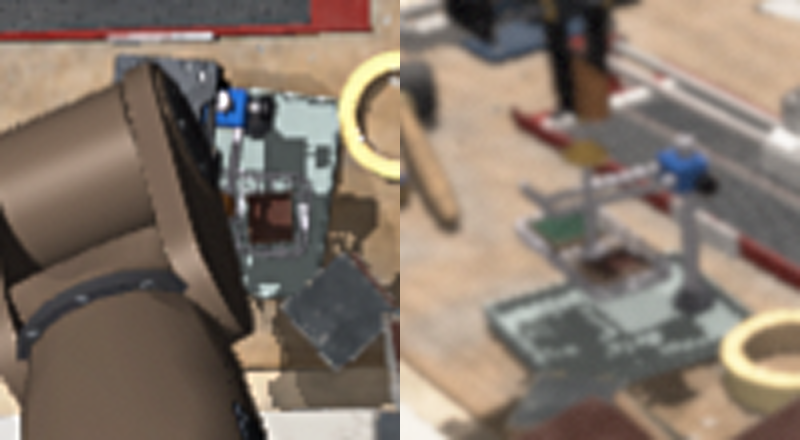

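The right panel shows the collar at about (588, 152), well above the rods. The tray is level and both tiles are still in it. Next I'll draw it straight out along tool -y.

```bash
python3 -m inch '[[[0,-0.04,0],0,1],[[0,-0.08,0],0,1],[[0,-0.12,0],0,1],[[0,-0.14,0],0,1],[[0,-0.14,0],0,1],[[0,-0.14,0],0,1],[[0,-0.14,0],0,1],[[0,-0.14,0],0,1],[[0,-0.14,0],0,1],[[0,-0.14,0],0,1]]'
python3 -m inch '[[[0,-0.15,0],0,1],[[0,-0.15,0],0,1],[[0,-0.15,0],0,1],[[0,-0.15,0],0,1],[[0,-0.12,0],0,1],[[0,-0.06,0],0,1],[[0,-0.02,0],0,1],[[0,0,0],0,1],[[0,0,0],0,1],[[0,0,-0.04],0,1]]'
```

```text
t: 10.75
eef_pos: [437.3, 285.5, 187.1]
tcp_rot: [3.141, -0.0, 1.469]
ft_force: [-0.7, 0.8, -3.3]
opening: 0.187
grip_force: 30.0
t: 12.0
eef_pos: [390.2, 290.2, 189.4]
tcp_rot: [-3.141, 0.0, 1.469]
ft_force: [1.0, -0.7, -2.4]
opening: 0.187
grip_force: 30.0
```

```bash
python3 -m inch '[[[0,0,-0.1],0,1],[[0,0,-0.15],0,1],[[0,0,-0.2],0,1],[[0,0,-0.25],0,1],[[0,0,-0.25],0,1],[[0,0,-0.25],0,1],[[0,0,-0.25],0,1],[[0,0,-0.2],0,1],[[0,0,-0.12],0,1],[[0,0,-0.05],0,1]]'
python3 -m inch '[[[-0.03,0.01,0],0,1],[[-0.08,0.03,0],0,1],[[-0.14,0.05,0],0,1],[[-0.2,0.08,0],0,1],[[-0.25,0.1,0],0,1],[[-0.25,0.1,0],0,1],[[-0.25,0.1,0],0,1],[[-0.25,0.1,0],0,1],[[-0.25,0.1,0],0,1],[[-0.25,0.1,0],0,1]]'
python3 -m inch '[[[-0.25,0.1,0],0,1],[[-0.25,0.1,0],0,1],[[-0.25,0.1,0],0,1],[[-0.25,0.1,0],0,1],[[-0.25,0.1,0],0,1],[[-0.25,0.1,0],0,1],[[-0.25,0.1,0],0,1],[[-0.25,0.1,0],0,1],[[-0.25,0.1,0],0,1],[[-0.25,0.08,0],0,1]]'
python3 -m inch '[[[-0.25,0.06,0],0,1],[[-0.25,0.04,0],0,1],[[-0.25,0.02,0],0,1],[[-0.25,0,0],0,1],[[-0.25,0,0],0,1],[[-0.25,0,0],0,1],[[-0.25,0,0],0,1],[[-0.25,0,0],0,1],[[-0.25,0,0],0,1],[[-0.25,0,0],0,1]]'
python3 - <<'E'
from h import *
s=env.state();p=np.array(s["eef_pos"]);y=s["tcp_rot"][2];d=np.array([434,-320])-p[:2]
print("units x,y",(d@[np.cos(y),np.sin(y)])/60,(d@[np.sin(y),-np.cos(y)])/60,p)
E
```

```text
t: 13.25
eef_pos: [390.1, 290.3, 299.0]
tcp_rot: [3.141, -0.0, 1.469]
ft_force: [-0.3, -0.2, -3.5]
opening: 0.191
grip_force: 30.0
t: 14.5
eef_pos: [424.5, 168.2, 298.6]
tcp_rot: [3.142, -0.0, 1.469]
ft_force: [0.2, -0.5, -3.0]
opening: 0.187
grip_force: 30.0
t: 15.75
eef_pos: [467.8, 13.0, 298.6]
tcp_rot: [-3.142, -0.0, 1.469]
ft_force: [0.9, -0.6, -3.6]
opening: 0.189
grip_force: 30.0
t: 17.0
eef_pos: [459.4, -136.9, 298.6]
tcp_rot: [3.142, -0.0, 1.469]
ft_force: [0.4, -0.1, -3.4]
opening: 0.189
grip_force: 30.0
units x,y -3.078431837828444 -0.11146986313420235 [ 459.36320506 -136.92156591  298.60929595]
```

```bash
python3 -m inch '[[[-0.25,-0.01,0],0,1],[[-0.25,-0.01,0],0,1],[[-0.25,-0.01,0],0,1],[[-0.25,-0.01,0],0,1],[[-0.25,-0.01,0],0,1],[[-0.25,-0.01,0],0,1],[[-0.25,-0.01,0],0,1],[[-0.25,-0.01,0],0,1],[[-0.25,-0.01,0],0,1],[[-0.24,-0.01,0],0,1]]'
python3 -m inch '[[[-0.22,-0.01,0],0,1],[[-0.17,0,0],0,1],[[-0.11,0,0],0,1],[[-0.06,0,0],0,1],[[-0.03,0,0],0,1],[[0,0,0],0,1],[[0,0,0],0,1],[[0,0,0],0,1],[[0,0,0],0,1],[[0,0,0],0,1]]'
python3 look.py b | grep -E "slab|grip|basket|red|green|jar|tape|brush|^ *[0-9]"
python3 - <<'E'
import cv2,numpy as np
a=cv2.imread("pics/scene_b.png")[220:420,290:510];b=cv2.imread("pics/top_b.png")[200:300,360:470]
cv2.imwrite("pics/end.png",np.hstack([cv2.resize(a,(400,364),interpolation=2),cv2.resize(b,(400,364),interpolation=2)]))
E
```

```text
t: 18.25
eef_pos: [438.2, -285.0, 298.6]
tcp_rot: [-3.142, -0.0, 1.469]
ft_force: [-0.7, 0.6, -2.5]
opening: 0.184
grip_force: 30.0
t: 19.5
eef_pos: [434.2, -319.1, 298.6]
tcp_rot: [-3.142, -0.0, 1.469]
ft_force: [-0.3, 0.9, -3.2]
opening: 0.187
grip_force: 30.0
basket_grip S 0.86 [225.4 413.1] at_z [ 625.9 -162.6  178. ]
basket_grip T 0.75 [260.4 438.1] at_z [ 440.7 -352.2  178. ]
tile_basket S 0.57 [285.6 404.4] at_z [ 576.4 -192.8   45. ]
tile_basket T 0.46 [263.2 427.5] at_z [ 433.4 -351.    45. ]
red_tile S 0.89 [297.3 419.2] at_z [ 565.4 -248.3   48. ]
green_tile T 0.48 [263.3 414.1] at_z [ 434.1 -307.7   48. ]
green_slab S 0.95 [353.9 402.8] at_z [ 441.1 -316.3    0. ]
green_slab T 0.58 [263.1 414. ] at_z [ 434.8 -316.8    0. ]
glaze_jar S 0.7 [307.7 320.6] at_z [408.5 -82.3   0. ]
glaze_jar T 0.74 [271.9 344.5] at_z [411.6 -89.4   0. ]
tape_roll S 0.98 [246.7 315.7] at_z [572.  137.3   0. ]
tape_roll T 0.91 [214.9 273.6] at_z [602.7 137.6   0. ]
brush S 0.81 [381.8 477.8] at_z [ 494.9 -470.7    0. ]
20.7 [ 434.2 -319.1  298.6] [ 3.1 -0.   1.5] [ 1.  -0.4 -3. ] -18.8
```

View pics/end.png

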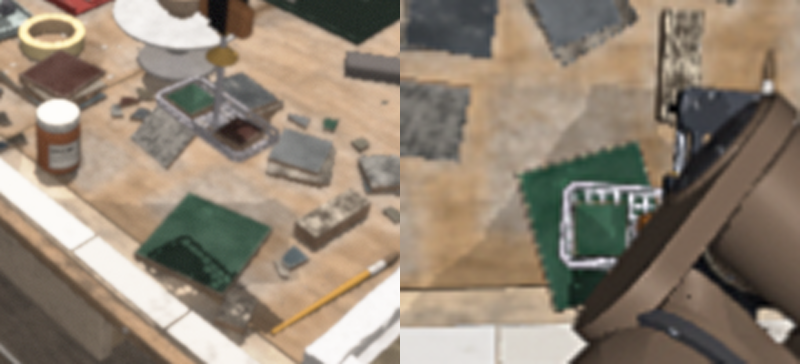

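View pics/scene_b.png

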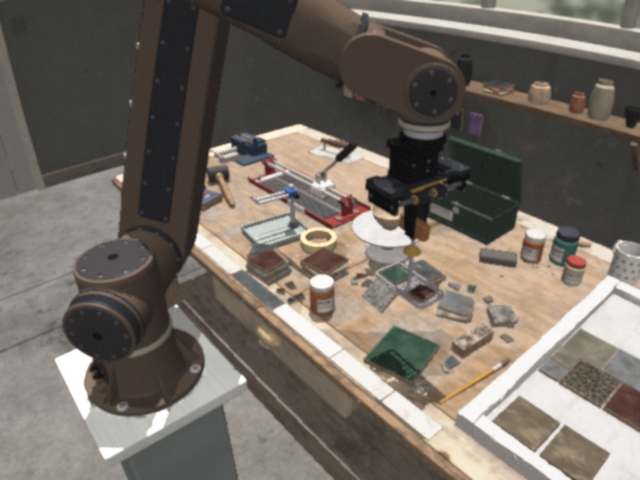

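The basket hangs level at about (row 285, col 405) in the scene view, over the slab, with both tiles in the tray. The stand, jar, tape and brush haven't moved.

```bash
python3 -c "
from cell import env
s=env.state();print(s['t'],max(map(abs,s['qvel'])),s['opening'])
print(env.job_done())"
```

```text
20.7 0.0016197098319801378 0.18865504650854334
the job is handed in; nothing more can be done
None
```

The job is handed in at 20.7 s: the basket is held level and steady over the middle of the green slab, its underside about 18 cm above the bench, with both tiles still in it and nothing else visibly disturbed; no verdict was returned.

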